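# Find the loose cap bolt on the nozzle block and hold its cap open

### The job

One of the three hexagon-headed bolts that hold down the hinged caps on the nozzle block has come loose, though they look alike: tap the bolt heads from above with the fingertips to find the one that gives. Then lift that bolt's cap, at least 35 degrees open, so that the orifice disc under it can be looked at, without pulling at the caps that are still tight or moving the loose parts lying round the block. Finish while holding the cap open and still with the fingers; do not let go, or it will fall shut.

Things in the scene. Friction and masses are not known exactly. Their poses are not given: they have to be found in the camera images.
- nozzle_block: Heavy dark red cast-iron nozzle block, fixed to the bench: 130 (x) x 300 (y) x 50 mm high. Origin: centre of its underside. Its z is up; its y runs along the row of three ports; three brass spray tips stick out 26 mm from its far (+x) face and a brass inlet stub sticks out 36 mm from its right (-y) end.
- port_a: One of three like ports, 95 mm apart in a row along the top of the block; which is in which place varies. Round neck 58 mm across, 22 mm high, hinge bracket on its -x side (towards the robot), bolt boss on its +x side; carries its cap and bolt. Origin: centre of the neck's underside, 48 to 50 mm above the bench (packing differs). Axes parallel to the block's.
- port_b: One of three like ports, 95 mm apart in a row along the top of the block; which is in which place varies. Round neck 58 mm across, 22 mm high, hinge bracket on its -x side (towards the robot), bolt boss on its +x side; carries its cap and bolt. Origin: centre of the neck's underside, 48 to 50 mm above the bench (packing differs). Axes parallel to the block's.
- port_c: One of three like ports, 95 mm apart in a row along the top of the block; which is in which place varies. Round neck 58 mm across, 22 mm high, hinge bracket on its -x side (towards the robot), bolt boss on its +x side; carries its cap and bolt. Origin: centre of the neck's underside, 48 to 50 mm above the bench (packing differs). Axes parallel to the block's.
- port_a_hinge (a point): Centre of the hinge pin of cap a, 42 mm on the -x side of the port's origin and 26.5 mm above it. The pin runs along the block's y. The cap on it is an iron flap 58 mm across and 8 mm thick with a low dome, about 0.26 kg (varies), with an ear 25 mm wide at +x under its bolt.
- port_b_hinge (a point): Centre of the hinge pin of cap b, 42 mm on the -x side of the port's origin and 26.5 mm above it. The pin runs along the block's y. The cap on it is an iron flap 58 mm across and 8 mm thick with a low dome, about 0.26 kg (varies), with an ear 25 mm wide at +x under its bolt.
- port_c_hinge (a point): Centre of the hinge pin of cap c, 42 mm on the -x side of the port's origin and 26.5 mm above it. The pin runs along the block's y. The cap on it is an iron flap 58 mm across and 8 mm thick with a low dome, about 0.26 kg (varies), with an ear 25 mm wide at +x under its bolt.
- cap_a (a joint): Opening angle of cap a, rad: 0 shut, grows as the bolt side swings up towards the robot; stop at 1.2. The cap of the loose bolt swings freely, takes its bolt up with it and falls shut from any angle if let go. A cap with a tight bolt stays shut and must not be pulled at: some 20 N upward on its bolt strains it and spoils the job.
- cap_b (a joint): Opening angle of cap b, rad: 0 shut, grows as the bolt side swings up towards the robot; stop at 1.2. The cap of the loose bolt swings freely, takes its bolt up with it and falls shut from any angle if let go. A cap with a tight bolt stays shut and must not be pulled at: some 20 N upward on its bolt strains it and spoils the job.
- cap_c (a joint): Opening angle of cap c, rad: 0 shut, grows as the bolt side swings up towards the robot; stop at 1.2. The cap of the loose bolt swings freely, takes its bolt up with it and falls shut from any angle if let go. A cap with a tight bolt stays shut and must not be pulled at: some 20 N upward on its bolt strains it and spoils the job.
- bolt_a (a joint): How far bolt a is pressed down into its cap, m, 0 at rest. The loose bolt gives up to 6 mm under a light push (1 N at first, 2.5 N at the bottom, then solid) and springs back; a tight bolt gives at most 0.5 mm. Negative: a tight bolt pulled up, -0.5 mm at 20 N. One of the three is loose; at rest they look alike.
- bolt_b (a joint): How far bolt b is pressed down into its cap, m, 0 at rest. The loose bolt gives up to 6 mm under a light push (1 N at first, 2.5 N at the bottom, then solid) and springs back; a tight bolt gives at most 0.5 mm. Negative: a tight bolt pulled up, -0.5 mm at 20 N. One of the three is loose; at rest they look alike.
- bolt_c (a joint): How far bolt c is pressed down into its cap, m, 0 at rest. The loose bolt gives up to 6 mm under a light push (1 N at first, 2.5 N at the bottom, then solid) and springs back; a tight bolt gives at most 0.5 mm. Negative: a tight bolt pulled up, -0.5 mm at 20 N. One of the three is loose; at rest they look alike.
- bolt_a_top (a point): Centre of the top of bolt a's head, about 109 mm above the bench; cap shut, it is 82 mm on the +x side of the hinge pin and 34 mm above it. Captive steel bolt (cannot be pulled out of its cap), 0.1 kg; hexagon head 24 mm across flats, 20 mm tall, two flats facing the block's +y and -y, its underside 8 mm above the cap's ear on a thin spring collar.
- bolt_b_top (a point): Centre of the top of bolt b's head, about 109 mm above the bench; cap shut, it is 82 mm on the +x side of the hinge pin and 34 mm above it. Captive steel bolt (cannot be pulled out of its cap), 0.1 kg; hexagon head 24 mm across flats, 20 mm tall, two flats facing the block's +y and -y, its underside 8 mm above the cap's ear on a thin spring collar.
- bolt_c_top (a point): Centre of the top of bolt c's head, about 109 mm above the bench; cap shut, it is 82 mm on the +x side of the hinge pin and 34 mm above it. Captive steel bolt (cannot be pulled out of its cap), 0.1 kg; hexagon head 24 mm across flats, 20 mm tall, two flats facing the block's +y and -y, its underside 8 mm above the cap's ear on a thin spring collar.
- catch_cup: Bystander: tin funnel-shaped catch cup, 86 mm across the rim, 48 mm at the foot, 80 mm tall, standing loose on the bench beyond the block. Origin: centre of its underside.
- union_nut: Bystander: chunky steel union nut, 46 mm across flats, 34 mm tall, loose on the bench by the block's left (+y) end. Origin: centre of its underside.
- disc_1: Bystander: cream porcelain orifice disc, 40 mm across, 6 mm thick, lying loose beyond the block. Origin: centre of its underside.
- disc_2: Bystander: a second cream porcelain orifice disc like the first.

How it is judged:
By the outcome, as a careful person would: the job done as asked, in the order asked, and still so for the second after the job is handed in, while the arm keeps its last pose, push and grip.
It also fails if it takes over 42 s, if anything falls off the work surface, if the arm or the gripper's body presses on something with over 40 N, if the wrist force passes 120 N, or if a joint passes its speed limit or range.

### The arm

A 6-joint arm with a two-finger parallel gripper is mounted at the origin on the work surface. World frame = base frame: x ahead of the robot, y to its left, z up, the work surface at z = 0. Lengths are in m, angles in degrees, forces in N, time in s.
With the tool pointing down it reaches from about 0.275 to 0.725 m from the base axis. Payload 15.9 kg.
Tool frame: the origin (TCP) lies on the centre line of the jaws, within the pads' length; the fingertips stand 11 mm ahead of it and the grasp point (between the pads) lies 8 mm behind it; z points along the fingers, y is the line along which they close (so a half turn about z gives the same grasp; the last joint's range is limited). The gripper opens to 85 mm and grips with 20 to 120 N. Pads are 22 mm wide; open, the fingers measure 114 mm over their backs; the gripper's body (76 mm by 85 mm) begins 54 mm behind the grasp point. The pads swing forward as they close: fully open they stand 13 mm farther back than shut.
Start: joints at [-64.973, 12.198, -1.971, 75.831, 0, 90], TCP at [0.212, -0.453, 0.242] pointing down, gripper open.
Joint ranges: [-170.91, 170.91], [-42.67, 98.43], [-65.05, 77.54], [-120.47, 116.71], [-90, 82.35], [-180, 180]. Speed limits (degrees/s): [108.29, 108.29, 136.94, 147.25, 180, 180].

### API

Orientations are given as [roll, pitch, yaw] about the fixed x, y, z axes, in that order (R = Rz(yaw) Ry(pitch) Rx(roll)).
In Python, from rig import get_state, vision, ticket gives the robot as it stands. The module is installed in compiled form; this text tells all that it offers.
- The arm moves only by the tool carry_out, never from a script. Its argument "plan" is a list that holds one entry, the list of rows, each a list of 7 numbers: the turn, a rotation vector about the world's x, y, z each as a share of 360 degrees, from -1 to 1, then the shift along the world's x, y, z each as a share of 15 cm, from -1 to 1, then the closure, from -1 (fully open) to 1 (shut). In form: [[[rx, ry, rz, x, y, z, gripper], ...]]. A call has 1 to 5 rows; each row shifts and turns the commanded pose from where the row before left it; what a row does not reach is not made up. A row lasts 1/8 s, in which the tool goes at most 62.5 mm and 10.7 degrees, less where a joint would pass 70% of its speed; a pose out of reach is approached as far as the arm can. A call with a number of a shift or a turn outside -1 to 1 is refused whole. A call with a gripper value outside its range is refused whole. The fingers move at their own pace and stop on an object; "newtons" is the grip in N (left out, the last holds). Time passes only in rows, so rows that do not move let the fingers close. It gives the time, the measured TCP pose, the force, the opening and the grip force at its end, in the units of the state.
- get_state(): the state, without advancing time (a new reading comes with each control period).
- vision.grab_frame(name): name is "scene" or "top" or "wrist"; returns a dict with "pixels" (420x560x3 uint8, red, green, blue), "K" (3x3 intrinsics, pixels), "R" (3x3) and "t" (3): a world point X has camera coordinates R X + t; the wrist camera has in their place "hand_eye" (4x4, takes a point from camera to tool coordinates, whose origin is the TCP and whose axes are the flange's). Camera axes: x right, y down, z forward; pixel columns grow to the right and rows downward; lengths in m; the calibration is good to about 2 mm. A picture is of the moment at which its call begins: read the wrist's pose just before it. There is no depth.
- ticket.sign_off(): hands the job in; it is judged then, once.
Trained networks look in a picture, given as the dict that the camera call returned (one of the last four; its "shot" number tells which), for a name from the list of things; names that differ only in an ending like _2 or _b are one class to them, and where a whole thing is asked for, a point or a joint stands for the part that bears it (a point fixed in the world has none). Each returns a list of dicts, best first, with "confidence" (0 to 1); they miss things now and then, are a little off and sometimes report something else, mostly with a low value. They report only what shows in the picture. A call takes as long as a camera call.
- vision.find_in(picture, query): "position" ([x, y, z] in m, in the coordinates of the camera as it stood for that picture, good to about 4 mm: the middle of the surface that is visible of it).
- vision.trace(picture, query): "region" (420x560 bool, what is visible of it).
The state is a dict: "time": time; "q": joint angles; "qd": joint speeds; "joint_torque": joint torques, N m; "ee_pos": TCP position; "eef_rot": TCP orientation; "force": force on the tool from outside, world axes, zero at the start; "ft_torque": the same for the moment, N m; "gripper_width": finger opening in m; "grasp_force": force on a finger pad.
Only numpy, scipy, OpenCV 4.12 (cv2) and the standard library are available. Lean on these libraries where they do the work, as an engineer would, in place of code of your own. Each camera call takes 0.05 s, during which the arm holds its last target. There are 200 camera calls.

## Working session

There is one attempt and no reset: what is moved stays moved. The work goes in short steps, Python scripts to look and compute and a tool call to move; the robot and the scene stay as the last step left them, time stands still between calls to the robot, and variables do not carry over. Pictures are saved under pics/ and viewed, at most 10 in all, crops included, and the job is handed in when it is done.

Besides the shell and the picture viewer there is one more tool, called after ">>>" in YAML: its name, and indented under it one key for each argument. carry_out: Moves the arm, as the interface text tells. Shift numbers are shares of 15 cm and turn numbers shares of 360 degrees, none past 1 either way. Its arguments: {"type":"object","properties":{"plan":{"type":"array","items":{"type":"array","items":{"type":"array","items":{"type":"number"}}}},"newtons":{"type":"number"}},"required":["plan"]}

```bash
mkdir -p pics
cat > h.py <<'E'
from rig import get_state, vision, ticket
import numpy as np, cv2
def world(f,p): return f["R"].T@(np.array(p)-f["t"])
def save(f,n): cv2.imwrite("pics/"+n,f["pixels"][:,:,::-1])
E
python3 - <<'E'
from h import *
s=get_state(); print({k:np.round(v,3) for k,v in s.items()})
for c in ["top","scene"]:
    f=vision.grab_frame(c); save(f,c+"0.png")
    print(c, np.round(-f["R"].T@f["t"],3))
    for q in ["nozzle_block","bolt_a_top","port_a_hinge","catch_cup","union_nut","disc_1"]:
        for d in vision.find_in(f,q)[:4]: print(q,round(d["confidence"],2),np.round(world(f,d["position"]),4))
E
```

```text
{'time': np.float64(0.0), 'q': array([-6.4972e+01,  1.2223e+01, -2.0090e+00,  7.5830e+01, -1.0000e-03,
        9.0001e+01]), 'qd': array([-0.046,  0.012, -0.048, -0.039,  0.036, -0.031]), 'joint_torque': array([-4.0000e-03, -6.8617e+01,  4.8712e+01,  1.7000e-02, -0.0000e+00,
       -0.0000e+00]), 'ee_pos': array([ 0.211, -0.453,  0.242]), 'eef_rot': array([-1.79938e+02,  1.00000e-03,  2.50270e+01]), 'force': array([-0.531,  0.679,  0.615]), 'ft_torque': array([ 0.021,  0.011, -0.012]), 'grasp_force': np.float64(0.0), 'gripper_width': np.float64(0.085)}
top [0.568 0.107 0.796]
nozzle_block 0.7 [0.5455 0.0024 0.052 ]
bolt_a_top 0.73 [0.5447 0.0874 0.1113]
bolt_a_top 0.43 [0.5732 0.002  0.1102]
port_a_hinge 0.67 [0.5039 0.0778 0.087 ]
port_a_hinge 0.23 [0.5739 0.0019 0.1123]
catch_cup 0.8 [ 0.7608 -0.119   0.0513]
union_nut 0.97 [0.4379 0.1959 0.0283]
union_nut 0.41 [0.5475 0.0916 0.1103]
union_nut 0.27 [0.7104 0.024  0.0064]
disc_1 0.88 [0.7093 0.0229 0.0047]
disc_1 0.81 [0.6782 0.1826 0.0087]
scene [1.25  0.386 0.779]
nozzle_block 0.71 [0.576  0.0037 0.0506]
nozzle_block 0.19 [0.5466 0.0918 0.1083]
bolt_a_top 0.7 [0.5488 0.0903 0.1101]
bolt_a_top 0.52 [0.5778 0.0029 0.0503]
port_a_hinge 0.89 [0.5199 0.0849 0.0796]
catch_cup 0.76 [ 0.745  -0.1185  0.06  ]
union_nut 0.64 [0.4552 0.2002 0.0277]
union_nut 0.49 [ 0.5805 -0.0883  0.0843]
disc_1 0.75 [0.7108 0.024  0.012 ]
disc_1 0.69 [0.6854 0.1787 0.009 ]
```

View pics/top0.png

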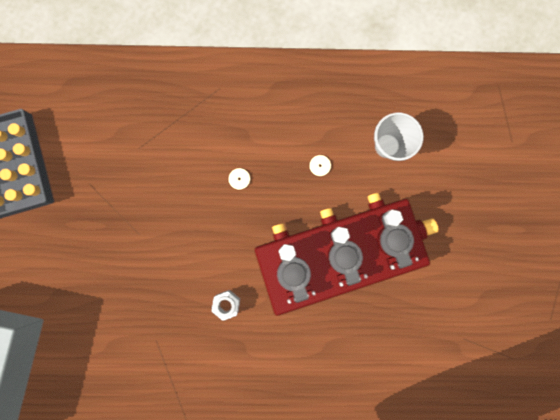

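View pics/scene0.png

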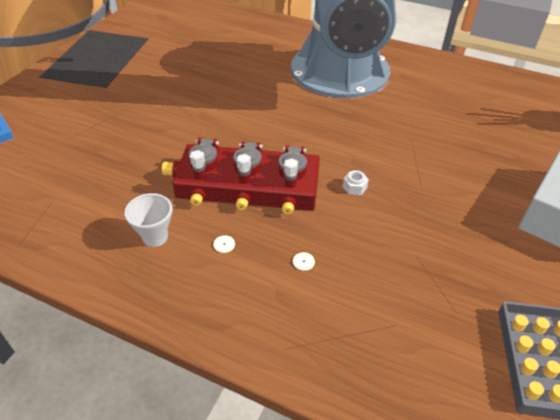

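The pictures show the block turned about 18°, with white bolt heads in the top view near (288,253), (341,236) and (393,218). Next I locate the heads precisely.

```bash
cat >> h.py <<'E'
def ray(f,u,v,z):
    d=f["R"].T@np.linalg.solve(f["K"],[u,v,1]); c=-f["R"].T@f["t"]
    return c+d*(z-c[2])/d[2]
def pix(f,X):
    p=f["K"]@(f["R"]@np.array(X)+f["t"]); return p[:2]/p[2]
E
python3 - <<'E'
from h import *
for c,cs,th in [("top",[(288,253),(341,236),(393,218)],200),("scene",[(197,155),(243,158),(291,165)],225)]:
    f=vision.grab_frame(c); g=f["pixels"].min(2)
    out=[]
    for u,v in cs:
        r=13 if c=="top" else 8
        m=np.zeros_like(g); m[v-r:v+r+1,u-r:u+r+1]=(g[v-r:v+r+1,u-r:u+r+1]>th)
        n,l,st,ce=cv2.connectedComponentsWithStats(m.astype(np.uint8))
        i=1+np.argmax(st[1:,4]); out.append(ray(f,*ce[i],.109)); print(c,st[i],np.round(ce[i],1),np.round(out[-1],4))
    d=out[0]-out[2]; print(np.linalg.norm(d[:2]),np.degrees(np.arctan2(-d[0],d[1])))
    a=cv2.resize(f["pixels"][185:325,240:450] if c=="top" else f["pixels"][120:220,150:330],None,fx=3.8,fy=3.8,interpolation=cv2.INTER_CUBIC)
    cv2.imwrite(f"pics/{c}1.png",a[:,:,::-1])
E
```

```text
top [279 245  16  16 197] [286.8 252.4] [0.542  0.0887 0.109 ]
top [332 227  17  16 200] [340.3 234.8] [ 0.5722 -0.0007  0.109 ]
top [385 210  18  16 207] [393.2 217.8] [ 0.6018 -0.0903  0.109 ]
0.18867113723058435 18.472025647451314
scene [191 151  12   8  69] [196.7 154.3] [ 0.6014 -0.0929  0.109 ]
scene [238 155  12   8  73] [243.5 158.2] [ 0.5711 -0.0029  0.109 ]
scene [285 159  12   9  77] [290.9 162.9] [0.5428 0.0881 0.109 ]
0.19017570524085575 -162.05964873944723
```

View pics/top1.png

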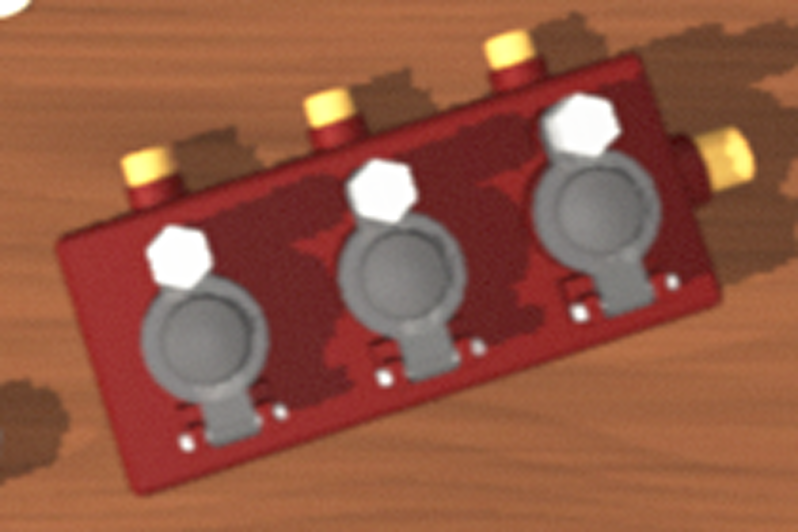

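>>> carry_out:
  plan:
    - [[0,0,-0.0095,0.26,0.24,0,1],[0,0,-0.0095,0.26,0.24,0,1],[0,0,0,0.26,0.24,0,1],[0,0,0,0.26,0.24,0,1],[0,0,0,0.26,0.24,0,1]]
  newtons: 30

```text
time: 1.42
ee_pos: [0.4076, -0.2717, 0.2425]
eef_rot: [180.0, -0.0, 18.2]
force: [0.9, -0.8, -1.1]
gripper_width: -0.0002
grasp_force: 0.0
```

>>> carry_out:
  plan:
    - [[0,0,0,0.26,0.24,0,1],[0,0,0,0.26,0.24,0,1],[0,0,0,0.26,0.24,0,1],[0,0,0,0.26,0.24,-0.2,1],[0,0,0,0.26,0.24,-0.2,1]]

```text
time: 2.05
ee_pos: [0.6029, -0.0917, 0.1817]
eef_rot: [180.0, -0.1, 18.2]
force: [0.8, -0.7, 1.8]
gripper_width: 0.0004
grasp_force: 0.0
```

>>> carry_out:
  plan:
    - [[0,0,0,0,0,-0.15,1],[0,0,0,0,0,-0.15,1],[0,0,0,0,0,-0.06,1],[0,0,0,0,0,0,1],[0,0,0,0,0,0,1]]

```text
time: 2.68
ee_pos: [0.602, -0.0933, 0.1294]
eef_rot: [180.0, -0.1, 18.2]
force: [0.5, 0.4, -0.3]
gripper_width: -0.0002
grasp_force: 0.0
```

Run:
```python
from h import *
s=get_state();print(s["ee_pos"],s["force"])
f=vision.grab_frame("scene"); save(f,"s2.png"); a=cv2.resize(f["pixels"][70:220,120:340],None,fx=3.5,fy=3.5)
cv2.imwrite("pics/s2c.png",a[:,:,::-1])
```

```text
[ 0.60199155 -0.09326238  0.1293521 ] [ 0.54977896  0.43046949 -0.2778062 ]
```

View pics/s2c.png

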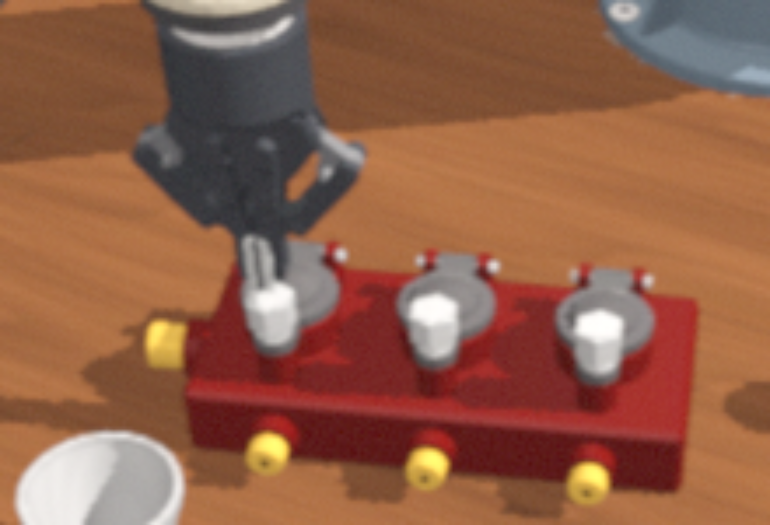

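The closed fingertips stand centred just over the right bolt, in the crop at about (265,285). I tap it in small steps.

>>> carry_out:
  plan:
    - [[0,0,0,0,0,-0.0133,1],[0,0,0,0,0,-0.0133,1],[0,0,0,0,0,-0.0133,1],[0,0,0,0,0,-0.0067,1],[0,0,0,0,0,0,1]]

```text
time: 3.35
ee_pos: [0.6015, -0.093, 0.1212]
eef_rot: [-180.0, 0.0, 18.2]
force: [0.5, 0.0, -0.5]
gripper_width: 0.0001
grasp_force: 0.0
```

>>> carry_out:
  plan:
    - [[0,0,0,0,0,-0.0067,1],[0,0,0,0,0,0,1]]

```text
time: 3.6
ee_pos: [0.6016, -0.0931, 0.1204]
eef_rot: [180.0, -0.0, 18.2]
force: [-0.0, 0.7, 1.2]
gripper_width: -0.0
grasp_force: 0.5
```

>>> carry_out:
  plan:
    - [[0,0,0,0,0,-0.0067,1],[0,0,0,0,0,0,1]]

```text
time: 3.85
ee_pos: [0.6016, -0.093, 0.1193]
eef_rot: [180.0, -0.0, 18.2]
force: [0.6, -0.6, 1.0]
gripper_width: 0.0004
grasp_force: 0.6
```

>>> carry_out:
  plan:
    - [[0,0,0,0,0,-0.0067,1],[0,0,0,0,0,0,1]]

```text
time: 4.1
ee_pos: [0.6016, -0.0931, 0.1183]
eef_rot: [180.0, -0.0, 18.2]
force: [0.2, -0.1, 0.6]
gripper_width: -0.0
grasp_force: 0.7
```

>>> carry_out:
  plan:
    - [[0,0,0,0,0,-0.0067,1],[0,0,0,0,0,0,1]]

```text
time: 4.35
ee_pos: [0.6016, -0.0931, 0.1173]
eef_rot: [180.0, -0.0, 18.2]
force: [0.9, -0.6, 1.4]
gripper_width: 0.0001
grasp_force: 0.9
```

>>> carry_out:
  plan:
    - [[0,0,0,0,0,-0.0067,1],[0,0,0,0,0,0,1]]

```text
time: 4.6
ee_pos: [0.6016, -0.093, 0.1163]
eef_rot: [180.0, -0.0, 18.2]
force: [1.4, 0.1, 1.9]
gripper_width: 0.0003
grasp_force: 1.0
```

>>> carry_out:
  plan:
    - [[0,0,0,0,0,-0.0067,1],[0,0,0,0,0,0,1]]

```text
time: 4.85
ee_pos: [0.6016, -0.093, 0.1153]
eef_rot: [180.0, -0.0, 18.2]
force: [0.3, 0.7, 2.3]
gripper_width: -0.0001
grasp_force: 1.1
```

Run:
```python
from h import *
F=[]
for i in range(6):
    vision.grab_frame("wrist"); s=get_state(); F.append(np.r_[s["force"],s["grasp_force"],s["ee_pos"][2]])
print(np.round(np.mean(F,0),4))
```

```text
[1.3143e+00 2.5000e-03 2.5699e+00 1.0951e+00 1.1530e-01]
```

The right bolt gives at least 5 mm at about 2.5 N. I tap the middle one to compare.

>>> carry_out:
  plan:
    - [[0,0,0,0,0,0.2,1],[0,0,0,-0.1,0.3,0,1],[0,0,0,-0.1,0.3,0,1],[0,0,0,0,0,-0.14,1],[0,0,0,0,0,0,1]]

```text
time: 5.78
ee_pos: [0.5703, -0.0027, 0.1231]
eef_rot: [-180.0, 0.2, 18.2]
force: [-0.2, 0.1, 0.7]
gripper_width: -0.0002
grasp_force: 0.0
```

>>> carry_out:
  plan:
    - [[0,0,0,0,0,-0.0133,1],[0,0,0,0,0,0,1]]

```text
time: 6.02
ee_pos: [0.5718, -0.0035, 0.1226]
eef_rot: [180.0, -0.0, 18.1]
force: [0.5, 0.4, -0.0]
gripper_width: -0.0002
grasp_force: 0.0
```

>>> carry_out:
  plan:
    - [[0,0,0,0,0,-0.0067,1],[0,0,0,0,0,0,1]]

```text
time: 6.28
ee_pos: [0.5716, -0.0032, 0.1214]
eef_rot: [180.0, -0.0, 18.2]
force: [-0.3, 0.0, -0.2]
gripper_width: -0.0002
grasp_force: 0.0
```

>>> carry_out:
  plan:
    - [[0,0,0,0,0,-0.0067,1],[0,0,0,0,0,0,1]]

```text
time: 6.52
ee_pos: [0.5717, -0.0032, 0.1209]
eef_rot: [180.0, -0.0, 18.2]
force: [-3.9, -1.0, 8.3]
gripper_width: -0.0
grasp_force: 4.5
```

>>> carry_out:
  plan:
    - [[0,0,0,0,0,-0.0067,1],[0,0,0,0,0,0,1]]

```text
time: 6.78
ee_pos: [0.5718, -0.0032, 0.1206]
eef_rot: [180.0, -0.1, 18.2]
force: [-6.4, -0.6, 19.3]
gripper_width: 0.0002
grasp_force: 9.5
```

The middle bolt is solid, so the right bolt is the loose one. I go back over it with the fingers opened.

>>> carry_out:
  plan:
    - [[0,0,0,0,0,0.2,1],[0,0,0,0.1,-0.3,0.2,-0.2],[0,0,0,0.1,-0.3,0,-0.2],[0,0,0,0,0,0,-0.2],[0,0,0,0,0,0,-0.2]]

```text
time: 7.4
ee_pos: [0.6012, -0.0928, 0.179]
eef_rot: [-180.0, 0.0, 18.2]
force: [-0.6, -0.4, 0.7]
gripper_width: 0.051
grasp_force: 0.0
```

Run:
```python
from h import *
from scipy.spatial.transform import Rotation as Ro
s=get_state(); f=vision.grab_frame("wrist"); save(f,"w3.png"); print(s["ee_pos"],s["eef_rot"],s["gripper_width"]); H=f["hand_eye"]; print(np.round(H,3))
T=Ro.from_euler("xyz",s["eef_rot"],degrees=True).as_matrix()
for q in ["bolt_a_top"]:
  for d in vision.find_in(f,q)[:3]: 
    p=H[:3,:3]@d["position"]+H[:3,3]; print(round(d["confidence"],2),np.round(p,4),np.round(T@p+s["ee_pos"],4))
X=np.array([[0,0,0.06]]); c=np.linalg.inv(H)@np.r_[0,0,s["ee_pos"][2]-.1095,1]; u=f["K"]@c[:3]; print("axis px",u[:2]/u[2])
```

```text
[ 0.60124315 -0.09282894  0.17899331] [-1.79970903e+02  2.55348134e-02  1.81665269e+01] 0.05098536441566203
[[ 0.    -0.958 -0.288  0.073]
 [ 1.     0.     0.001 -0.   ]
 [-0.001 -0.288  0.958 -0.133]
 [ 0.     0.     0.     1.   ]]
axis px [282.63446495 220.56489787]
```

View pics/w3.png

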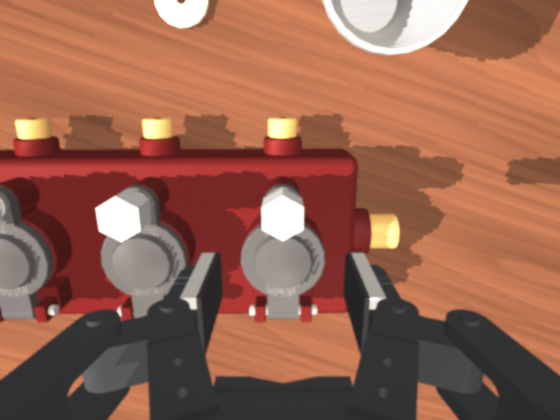

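The loose bolt sits at about (283,217), on the tool axis (283,221) and centred between the pads. I descend and grip.

>>> carry_out:
  plan:
    - [[0,0,0,0.013,0.004,-0.13,-0.2],[0,0,0,0,0,-0.13,-0.2],[0,0,0,0,0,-0.13,-0.2],[0,0,0,0,0,-0.12,-0.2],[0,0,0,0,0,0,-0.2]]

```text
time: 8.12
ee_pos: [0.6025, -0.0914, 0.1018]
eef_rot: [-179.9, 0.1, 18.3]
force: [-0.2, 0.5, 0.6]
gripper_width: 0.0515
grasp_force: 0.0
```

>>> carry_out:
  plan:
    - [[0,0,0,0,0,0,1],[0,0,0,0,0,0,1],[0,0,0,0,0,0,1],[0,0,0,0,0,0,1]]
  newtons: 40

```text
time: 8.62
ee_pos: [0.6038, -0.0919, 0.1033]
eef_rot: [-180.0, -0.1, 18.2]
force: [0.6, 5.7, 0.9]
gripper_width: 0.023
grasp_force: 43.6
```

Run:
```python
from h import *
s=get_state(); print({k:np.round(s[k],4) for k in ["ee_pos","eef_rot","force","ft_torque","q","gripper_width"]})
# relative waypoints: bolt grip arc about the hinge, 5 deg steps
th=np.radians(18.2); bx=np.array([np.cos(th),np.sin(th),0])
# TCP relative to hinge: x=82 (+-), z = tcp - hinge(0.1095-0.034)
rx,rz=.082,s["ee_pos"][2]-.0755
from scipy.spatial.transform import Rotation as Ro
P=[]
for a in range(0,51,5):
    a=np.radians(a); P.append((np.cos(a)*rx-np.sin(a)*rz)*bx+np.array([0,0,np.sin(a)*rx+np.cos(a)*rz]))
print(np.round(np.diff(P,axis=0)/.15,4))
print("turn/5deg", np.round(-np.array([-np.sin(th),np.cos(th),0])*5/360,5))
```

```text
{'ee_pos': array([ 0.6038, -0.0919,  0.1033]), 'eef_rot': array([-1.799693e+02, -6.820000e-02,  1.821090e+01]), 'force': array([0.5503, 5.6531, 0.8699]), 'ft_torque': array([ 1.0874, -0.0911,  0.026 ]), 'q': array([-8.683200e+00,  2.842650e+01,  8.366000e-01,  6.236310e+01,
        5.820000e-02,  1.531059e+02]), 'gripper_width': np.float64(0.023)}
[[-0.0173 -0.0057  0.0469]
 [-0.0212 -0.007   0.0452]
 [-0.0248 -0.0082  0.0431]
 [-0.0283 -0.0093  0.0406]
 [-0.0315 -0.0104  0.0379]
 [-0.0346 -0.0114  0.0348]
 [-0.0373 -0.0123  0.0315]
 [-0.0398 -0.0131  0.028 ]
 [-0.0419 -0.0138  0.0242]
 [-0.0438 -0.0144  0.0203]]
turn/5deg [ 0.00434 -0.01319 -0.     ]
```

>>> carry_out:
  plan:
    - [[0.0043,-0.0132,0,-0.0173,-0.0057,0.0469,1],[0.0043,-0.0132,0,-0.0212,-0.007,0.0452,1],[0,0,0,0,0,0,1]]

```text
time: 9.0
ee_pos: [0.5978, -0.0939, 0.1182]
eef_rot: [180.0, -10.3, 18.2]
force: [2.6, 8.6, 0.8]
gripper_width: 0.0231
grasp_force: 43.4
```

>>> carry_out:
  plan:
    - [[0.0043,-0.0132,0,-0.0248,-0.0082,0.0431,1],[0.0043,-0.0132,0,-0.0283,-0.0093,0.0406,1],[0.0043,-0.0132,0,-0.0315,-0.0104,0.0379,1],[0,0,0,0,0,0,1]]

```text
time: 9.5
ee_pos: [0.585, -0.0982, 0.1364]
eef_rot: [179.9, -25.2, 18.2]
force: [3.3, 9.3, 1.7]
gripper_width: 0.0226
grasp_force: 43.5
```

Run:
```python
from h import *
f=vision.grab_frame("scene"); a=cv2.resize(f["pixels"][70:220,120:340],None,fx=3.5,fy=3.5)
cv2.imwrite("pics/s4.png",a[:,:,::-1]); print(get_state()["q"])
```

```text
[-16.66057816   9.11949751 -27.47640442  32.32095445  14.01332927
 147.75074645]
```

View pics/s4.png

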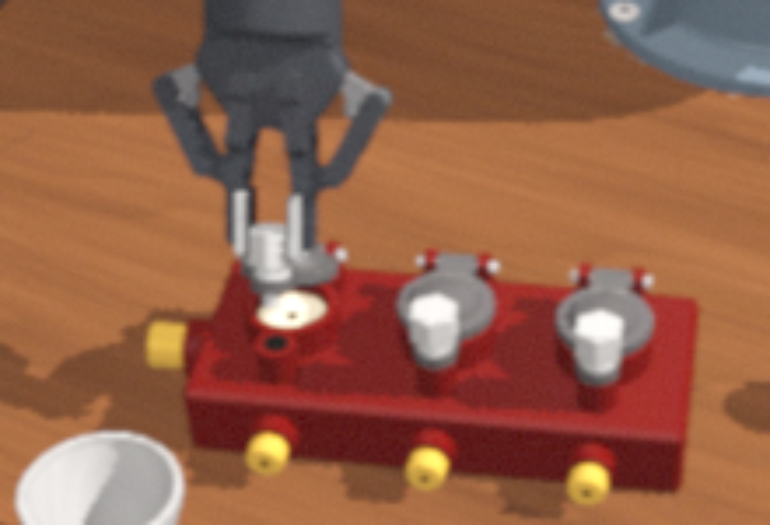

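The crop shows the cap lifting in the fingers, with the cream disc visible at about (290,310). I continue to about 48°, easing the side load a little.

>>> carry_out:
  plan:
    - [[0.0043,-0.0132,0,-0.035,-0.009,0.0348,1],[0.0043,-0.0132,0,-0.038,-0.01,0.0315,1],[0.0043,-0.0132,0,-0.04,-0.011,0.028,1],[0.0043,-0.0132,0,-0.0419,-0.0138,0.0242,1],[0,0,0,0,0,0,1]]

```text
time: 10.18
ee_pos: [0.562, -0.1056, 0.1539]
eef_rot: [179.8, -45.2, 18.3]
force: [2.4, 3.5, 5.5]
gripper_width: 0.0227
grasp_force: 43.7
```

>>> carry_out:
  plan:
    - [[0.0043,-0.0132,0,-0.0438,-0.0144,0.0203,1],[0,0,0,0,0,0,1],[0,0,0,0,0,0,1],[0,0,0,0,0,0,1]]

```text
time: 10.68
ee_pos: [0.5561, -0.1076, 0.1567]
eef_rot: [179.7, -50.0, 18.4]
force: [2.6, 1.4, 5.7]
gripper_width: 0.0227
grasp_force: 43.7
```

Run:
```python
from h import *
f=vision.grab_frame("scene"); a=cv2.resize(f["pixels"][70:220,120:340],None,fx=3.5,fy=3.5)
cv2.imwrite("pics/s5.png",a[:,:,::-1]); s=get_state(); print(s["q"],s["qd"],s["force"],s["ft_torque"])
g=vision.grab_frame("top")
for q in ["catch_cup","union_nut","disc_1"]:
    for d in vision.find_in(g,q)[:2]: print(q,round(d["confidence"],2),np.round(world(g,d["position"]),4))
```

```text
[-28.27192111  -0.41029031 -52.49233639  -1.59487346  33.62028761
 145.88198797] [-0.03776266  0.03010382 -0.04238979  0.00639692  0.00836838 -0.04395658] [1.80659328 0.98217857 4.82335956] [ 0.08147227 -0.48827262  0.17973836]
catch_cup 0.94 [ 0.7579 -0.1194  0.0521]
union_nut 0.56 [0.4419 0.1995 0.0306]
disc_1 0.73 [0.7084 0.0213 0.0032]
disc_1 0.64 [0.6806 0.179  0.0082]
```

View pics/s5.png

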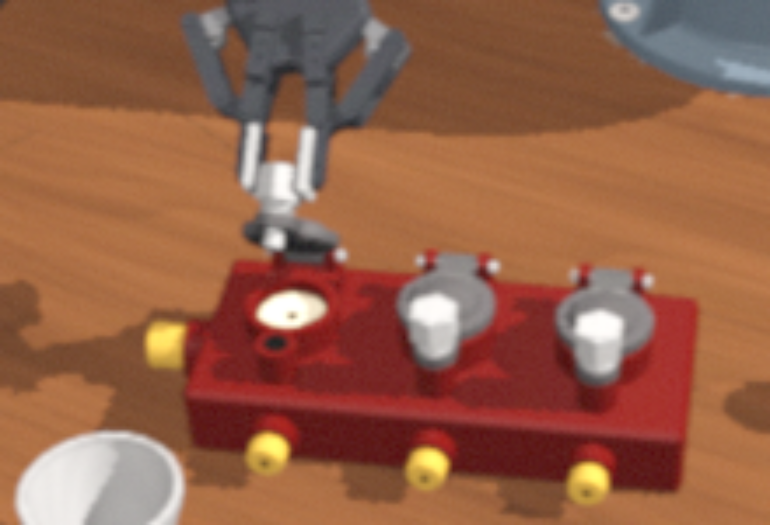

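The cap is wide open at about 50° with the bolt still between the pads. The disc shows at (290,310), the loose parts haven't moved, and the arm is still, so I hand in.

```bash
python3 -c "
from h import *
print(ticket.sign_off())"
```

```text
the job is handed in; nothing more can be done
None
```

The loose bolt was the one on the right (-y end): it gave at least 5 mm under about 2.5 N, while the middle one was solid and the left one was not tapped. I handed the job in with its cap held open at about 50° and the loose parts where they were.

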